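# Hold a freshly glued box square in the jig corner

### The job

A red-painted scrap of wood lies in the squaring jig: put it into the green offcut tray and let go of it. Then stand the small freshly glued pale wooden box upright on the jig board, long side along the stop farther from the robot, push it right into the corner so that it is flush with both dark stops, and press it firmly against both at once; the program finishes while still holding it pressed there. Leave the other things on the bench where they are.

Things in the scene. Friction and masses are not known exactly. Their poses are not given: they have to be found in the camera images.
- jig: squaring jig, fixed to the bench: plywood board 200 (x) x 220 (y) x 15 mm thick with two dark wooden stops (far_fence, side_fence), each 25 mm thick and standing 18 mm above the board. Origin: centre of the board's underside, on the bench; z up; +x points to the far stop, +y to the side stop
- far_fence: far stop of the jig, dark wood, 25 (x) x 220 (y) x 18 mm high, on the far (+x) edge of the board. Origin: centre of its underside; axes as the jig's. Its inner face is at x = -12.5 mm. Bare wood, friction about 0.6: a box pressed hard on one stop will not slide along it to the other
- side_fence: side stop of the jig, dark wood, 165 (x) x 25 (y) x 18 mm high, on the +y edge of the board; it ends 10 mm short of the far stop (a glue gap). Origin: centre of its underside; axes as the jig's. Its inner face is at y = -12.5 mm
- jig_corner (a point): the inside corner of the jig: the point on the board's upper face (15 mm above the bench) where the inner faces of the two stops meet; axes as the jig's, so the free board lies to -x and -y of it, and the box when home has its centre at (-28, -48, +35) mm
- box: the box itself, as below; origin at the centre of its underside
- box_mid (a point): small closed pale wooden box with dark dovetail pins, rigid, 56 (x) x 96 (y) x 70 mm high, 0.2 to 0.4 kg, standing loose on the bench; this point is its centre, 35 mm above its underside; x across its narrow width, y along its length, z up. The two ends are alike
- offcut: the scrap itself, as below; origin at the centre of its underside
- offcut_mid (a point): red-painted wood scrap, 28 (x) x 60 (y) x 36 mm high, about 50 g, lying loose on the jig board in the place where the box must go; this point is its centre, 18 mm above its underside; y along its length, z up
- tray: green open offcut tray, fixed to the bench, 180 x 180 mm outside, 35 mm high, walls and floor 6 mm thick. Origin: centre of its underside; z up
- glue_bottle: white glue bottle with red cap, 62 mm across, 150 mm tall, loose bystander; origin under its centre
- sanding_block: cork sanding block, 67 x 112 x 32 mm, loose bystander; origin under its centre
- bench_plane: steel hand plane, 230 (x) x 60 x about 97 mm high, loose bystander; origin under its centre
- try_square: try square lying flat, wooden stock 140 mm (x) and steel blade 160 mm (towards +y), 18 mm high, loose bystander; origin under the middle of the stock
- mallet: wooden mallet lying down, 320 mm long (x, head at +x), head 130 mm wide and 60 mm high, loose bystander; origin on the bench under the handle
- pencil: yellow flat carpenter's pencil, 170 mm long (x), 8 mm high, loose bystander; origin under its middle
Not all that is in view belongs to the job. Of the things like the box, leave any that is blue or yellow; of the rest the larger one is meant.

How it is judged:
By the outcome, as a careful person would: the job done as asked, in the order asked, and still so for the second after the job is handed in, while the arm keeps its last pose, push and grip.
It also fails if it takes over 64 s, if anything falls off the work surface, if the arm or the gripper's body presses on something with over 40 N, if the wrist force passes 120 N, or if a joint passes its speed limit or range.

### The arm

A 7-joint arm with a two-finger parallel gripper is mounted at the origin on the work surface. World frame = base frame: x ahead of the robot, y to its left, z up, the work surface at z = 0. Lengths are in mm, angles in rad, forces in N, time in s.
With the tool pointing down it reaches from about 350 to 900 mm from the base axis. Payload 8.1 kg.
Tool frame: the origin (TCP) lies between the finger pads; the fingertips stand 17 mm ahead of it and the grasp point (between the pads) lies 2 mm behind it (manip.tcp_to_tips is the distance from the TCP to the fingertips, in mm); z points along the fingers, y is the line along which they close (so a half turn about z gives the same grasp; the last joint's range is limited). The gripper opens to 92 mm and grips with 3 to 60 N. Pads are 19 mm wide; open, the fingers measure 130 mm over their backs; the gripper's body (75 mm by 190 mm) begins 47 mm behind the grasp point.
Start: joints at [-1.21, 0.434, 0.025, 1.573, -0.012, 1.134, -0.075], TCP at [279.621, 558.975, 243.742] pointing down, gripper open.
Joint ranges: [-2.62, 2.62], [-0.44, 2.09], [-1.27, 1.32], [0.08, 2.57], [-1.32, 4.46], [0.12, 2], [-2.74, 2.74]. Speed limits (rad/s): [2.22, 2.22, 3.01, 3.01, 3.14, 3.14, 3.14].

### API

Orientations are given as a unit quaternion [w, x, y, z].
In Python, from rig import manip gives the robot as it stands. Calls block until the motion is done:
- manip.move_pose(position, orientation): joint-space move of the TCP to a pose.
- manip.move_straight(position, rotation=None, rate=150): straight line of the TCP; rotation=None keeps the orientation; rate is the mean speed in mm/s.
- manip.movej(angles): joint-space move.
- manip.move_gripper(opening, strength=None): finger opening in mm; strength is the grip in N (None keeps the last); returns when the fingers have stopped.
- manip.pause(seconds).
- manip.inverse_kinematics(position, orientation): joint angles nearest the present ones, or None.
- manip.read_state(): the state.
- manip.grab_frame(name): name is "scene" or "top" or "wrist"; returns (picture, depth): 420x560x3 uint8, red, green, blue; 420x560 float32, mm along the optical axis (not along the pixel's ray), 0 where there is no reading.
- manip.camera_info(name): a dict with "K" (3x3 intrinsics, pixels), "k1" (the pictures are not rectified: a ray, as slopes to the right and down, at radius r is drawn at 1 + k1 r^2 times it, then the intrinsics apply), "T" (4x4, takes a point from camera to world coordinates); the wrist camera has in their place "tool_from_camera" (4x4, takes a point from camera to tool coordinates, whose origin is the TCP and whose axes are the flange's). Camera axes: x right, y down, z forward; pixel columns grow to the right and rows downward; lengths in mm; the calibration is good to about 2 mm. A picture is of the moment at which its call begins: read the wrist's pose just before it. camera_info takes no time and is no camera call.
A pose or a line that the arm cannot do raises manip.IKError and nothing moves.
- manip.finish_job(): hands the job in; it is judged then, once.
Trained networks look in the newest picture that a camera, given by its name, has taken for a name from the list of things; names that differ only in an ending like _2 or _b are one class to them, and where a whole thing is asked for, a point or a joint stands for the part that bears it (a point fixed in the world has none). Each returns a list of dicts, best first, with "p" (0 to 1); they miss things now and then, are a little off and sometimes report something else, mostly with a low value. They report only what shows in the picture. A call takes as long as a camera call. They do not tell look-alikes from the thing itself.
- manip.masks_of(camera, query): "mask" (420x560 bool, what is visible of it).
- manip.place_of(camera, query): "centre" ([x, y, z] in mm, in the coordinates of the camera as it stood for that picture, good to about 4 mm: a listed point, or the origin of a listed thing).
The state is a dict: "t": time; "q": joint angles; "dq": joint speeds; "effort": joint torques, N m; "ee_pos": TCP position; "tcp_rot": TCP orientation; "ft_force": force on the tool from outside, world axes, zero at the start; "torque": the same for the moment, N m; "gripper_width": finger opening in mm; "gripper_force": force on a finger pad.
Only numpy, scipy, OpenCV 4.12 (cv2) and the standard library are available. Lean on these libraries where they do the work, as an engineer would, in place of code of your own. Each camera call takes 0.05 s, during which the arm holds its last target. There are 200 camera calls.

## Working session

There is one attempt and no reset: what is moved stays moved. The work goes in short steps, each a Python script; the robot and the scene stay as the last script left them, time stands still between calls to the robot, and variables do not carry over. Pictures are saved under pics/ and viewed, at most 10 in all, crops included, and the job is handed in when it is done.

```bash
ls; mkdir -p pics; cat > h.py <<'E'
import numpy as np, cv2
from rig import manip
def grab(cam,name=None):
    s=manip.read_state(); im,d=manip.grab_frame(cam)
    if name: cv2.imwrite(f'pics/{name}.png',im[:,:,::-1])
    return s,im,d
def q2R(q):
    from scipy.spatial.transform import Rotation as R
    return R.from_quat([q[1],q[2],q[3],q[0]]).as_matrix()
def camT(cam,s=None):
    c=manip.camera_info(cam)
    if 'T' in c: return np.array(c['T'])
    T=np.eye(4); T[:3,:3]=q2R(s['tcp_rot']); T[:3,3]=s['ee_pos']
    return T@np.array(c['tool_from_camera'])
def cloud(cam,d,s=None):
    """world xyz image (nan where no depth)"""
    c=manip.camera_info(cam); K=np.array(c['K'])
    v,u=np.mgrid[:d.shape[0],:d.shape[1]]
    p=np.stack([u.ravel(),v.ravel()],1).astype(np.float64)[:,None]
    n=cv2.undistortPoints(p,K,np.array([c['k1'],0,0,0.]))[:,0]
    P=np.c_[n,np.ones(len(n))]*d.reshape(-1,1)
    T=camT(cam,s); W=P@T[:3,:3].T+T[:3,3]
    W[d.ravel()<=0]=np.nan
    return W.reshape(d.shape+(3,))
E
python3 - <<'E'
from h import *
for c in ['top','scene']:
    s,im,d=grab(c,c+'0'); T=camT(c,s)
    for n in ['jig','jig_corner','box','box_mid','offcut','offcut_mid','tray','far_fence','side_fence']:
        for r in manip.place_of(c,n)[:4]:
            print(c,n,round(r['p'],2),np.round(T[:3,:3]@r['centre']+T[:3,3]))
print(s['tcp_rot'],s['t'])
E
```

```text
pics
top jig 0.95 [549.  16.   1.]
top jig_corner 0.64 [583. 127.  16.]
top box 0.95 [329. 362.   0.]
top box 0.92 [466. 332.  -3.]
top box 0.89 [593. 369.   0.]
top box 0.89 [357. 209.   5.]
top box_mid 0.95 [461. 335.  33.]
top box_mid 0.91 [593. 369.  28.]
top box_mid 0.81 [330. 356.  36.]
top box_mid 0.66 [357. 211.  24.]
top offcut 0.76 [565.  23.   9.]
top offcut 0.47 [581. 127.  17.]
top offcut_mid 0.87 [571.  22.  32.]
top tray 0.76 [ 442. -308.    2.]
top far_fence 0.78 [628.  52.  17.]
top side_fence 0.79 [489. 101.  13.]
scene jig 0.8 [548.  16.  -0.]
scene jig 0.63 [565.  19.  15.]
scene jig 0.63 [728. 290.  -3.]
scene jig_corner 0.87 [580. 126.  14.]
scene jig_corner 0.31 [722. 288.  -4.]
scene box 0.95 [330. 357.   2.]
scene box 0.94 [586. 365.  -1.]
scene box 0.93 [461. 330.   1.]
scene box 0.77 [356. 206.  -0.]
scene box_mid 0.88 [326. 362.  36.]
scene box_mid 0.75 [588. 367.  28.]
scene box_mid 0.67 [464. 331.  37.]
scene box_mid 0.56 [356. 206.  25.]
scene offcut 0.52 [567.  19.  12.]
scene offcut_mid 0.56 [568.  23.  32.]
scene tray 0.57 [ 442. -309.   -1.]
scene far_fence 0.56 [626.  51.  11.]
scene side_fence 0.89 [491. 100.  14.]
scene side_fence 0.46 [ 440. -311.   -1.]
[-1.04888488e-05  2.29852957e-01  9.73225368e-01 -2.02686005e-05] 0.5
```

View pics/top0.png

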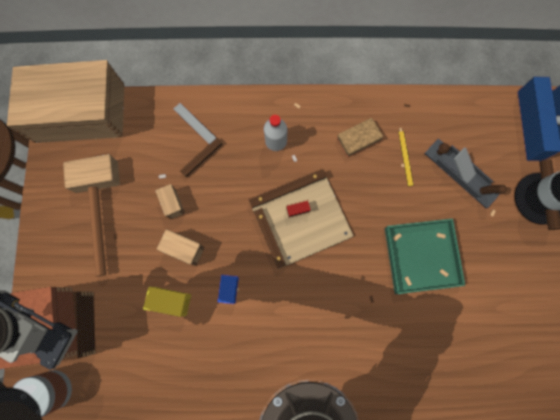

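View pics/scene0.png

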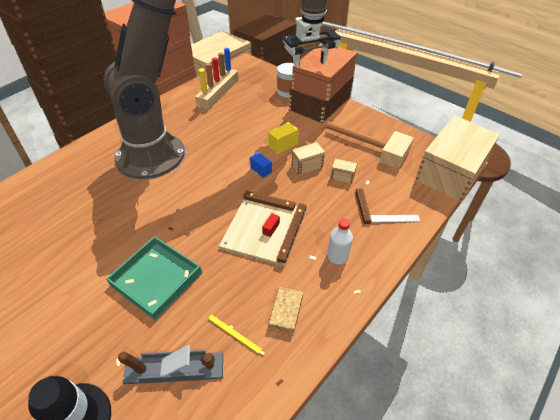

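Candidates for the box in the top picture: the pale one at (181,247), a smaller pale one at (169,201), yellow at (167,302), blue at (228,290), and a large crate at (65,100) that is far too big. The larger pale one at (181,247), near world (463,332), fits. The offcut is red at (300,208), and the tray is at (425,257). Next I'll measure these and crop.

```bash
python3 - <<'E'
from h import *
s,im,d=grab('top'); W=cloud('top',d,s)
def rect(m,tag):
    P=W[m]; P=P[~np.isnan(P).any(1)]
    r=cv2.minAreaRect(P[:,:2].astype(np.float32)); print(tag,len(P),np.round(r[0],1),np.round(r[1],1),round(r[2],1),'z',np.round(np.percentile(P[:,2],[5,50,95]),1))
for n in ['box_mid','offcut_mid','far_fence','side_fence','tray','jig']:
    for r in manip.masks_of('top',n)[:4]:
        m=cv2.erode(r['mask'].astype(np.uint8),np.ones((2,2)))>0
        z=W[...,2]; zt=np.nanpercentile(z[m],90)
        rect(m&(z>zt-6),n+' %.2f'%r['p'])
c=im[170:330,130:360]; cv2.imwrite('pics/crop0.png',cv2.resize(c[:,:,::-1],None,fx=3.4,fy=3.4,interpolation=cv2.INTER_CUBIC))
E
```

```text
box_mid 0.93 390 [358.2 206.8] [40.3 67.1] 83.6 z [47.9 50.8 54. ]
box_mid 0.82 398 [588.9 367. ] [73.5 42.1] 24.9 z [52.1 54.8 58.2]
box_mid 0.60 804 [327.8 357.8] [92.8 55.6] 79.3 z [67.5 70.4 73.3]
box_mid 0.58 722 [464.7 330.6] [93.7 52.9] 66.2 z [67.8 70.6 73.9]
offcut_mid 0.69 210 [568.6  24.2] [27.  59.5] 12.9 z [48.5 51.5 54.9]
far_fence 0.97 603 [625.2  49.2] [ 23.4 216.9] 22.8 z [30.  33.  36.2]
far_fence 0.37 193 [566.8  23.7] [24.6 59.3] 15.9 z [48.5 51.5 55.1]
side_fence 0.86 503 [493.5  99.8] [162.7  23.7] 22.9 z [30.6 33.3 36.8]
side_fence 0.57 357 [719.6 289.6] [ 38.3 139.2] 51.9 z [15.4 18.8 22.3]
tray 0.77 666 [ 441.4 -308.5] [181.  183.1] 5.8 z [27.8 33.7 37.4]
tray 0.70 773 [ 773.1 -151.8] [ 63.  108.9] 26.2 z [28.7 31.6 34.9]
jig 0.58 1121 [544.5  17.1] [194.5 213.6] 22.6 z [29.5 33.  36.5]
```

View pics/crop0.png

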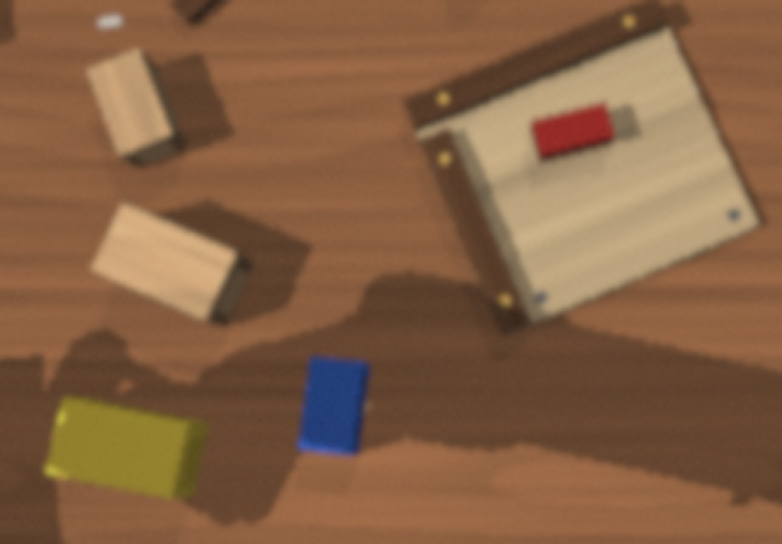

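The crop confirms it: the pale box is upright (top at z≈70, about 94×53) and the smaller pale one is only 55 high. The red offcut stands clear of both stops. Next I'll go above the offcut and take a close look.

```bash
cat >> h.py <<'E'
def quat(th):
    f=np.radians(th+90)/2; return [0,float(np.cos(f)),float(np.sin(f)),0]
def best(p,th):
    """orientation of the two half-turn twins whose IK keeps joint 7 nearer its middle"""
    c=[]
    for t in (th,th+180,th-180):
        j=manip.inverse_kinematics(p,quat(t))
        if j is not None: c.append((abs(j[6]),t,j))
    return min(c,key=lambda a:a[0])
def rect(W,m):
    P=W[m]; P=P[~np.isnan(P).any(1)]
    z=np.percentile(P[:,2],90); P=P[abs(P[:,2]-z+3)<5]
    r=cv2.minAreaRect(P[:,:2].astype(np.float32)); (a,b),t=r[1],r[2]
    if a<b: a,b,t=b,a,t+90
    return np.round(r[0],1),round(a,1),round(b,1),round((t+90)%180-90,2),np.round(np.median(P[:,2]),1)
E
python3 - <<'E'
from h import *
for p,th in (([568.6,24.2,240],12.9),([465,331,200],-23.8),([573,68,60],22.7),([441,-308,40],0)):
    print(p,[ (t,None if (j:=manip.inverse_kinematics(p,quat(t))) is None else np.round(j,2)) for t in (th,th+180)])
a,t,j=best([530,30,280],12.9); print(t)
manip.move_pose([530,30,280],quat(t)); manip.move_gripper(50)
s,im,d=grab('wrist','w1'); W=cloud('wrist',d,s)
np.savez('w1',W=W,im=im)
for n in ['offcut_mid','far_fence','side_fence']:
    for r in manip.masks_of('wrist',n)[:2]: print(n,round(r['p'],2),rect(W,r['mask']))
s=manip.read_state();print(s['t'],np.round(s['ft_force'],1),s['ee_pos'])
E
```

```text
[568.6, 24.2, 240] [(12.9, array([-0.56,  0.38,  0.58,  1.75, -0.23,  1.08,  0.32])), (192.9, array([-0.89,  0.55,  1.16,  1.77, -0.55,  1.18, -2.48]))]
[465, 331, 200] [(-23.8, array([-1.01,  0.4 ,  0.41,  1.79, -0.19,  0.99, -0.94])), (156.2, array([-0.53,  0.4 , -0.25,  1.75,  0.12,  1.  ,  1.91]))]
[573, 68, 60] [(22.7, array([-0.48,  0.59,  0.39,  1.9 , -0.33,  0.71,  0.49])), (202.7, array([-0.9 ,  0.88,  1.14,  1.93, -0.97,  1.02, -2.04]))]
[441, -308, 40] [(0, array([ 0.05,  0.64,  0.66,  2.03, -0.62,  0.68,  1.12])), (180, array([-0.2 ,  0.88,  1.14,  2.04, -1.03,  0.96, -1.63]))]
12.9
offcut_mid 0.7 (array([567.3,  22.7]), 60.2, 28.1, -76.14, np.float64(51.1))
far_fence 0.96 (array([626.5,  49. ]), 219.7, 26.4, -67.13, np.float64(33.1))
side_fence 0.94 (array([491.8,  98.6]), 163.7, 24.8, 22.79, np.float64(33.3))
4.5 [ 0.1  0.1 -0.3] [530.00407808  30.0133569  280.0191263 ]
```

View pics/w1.png

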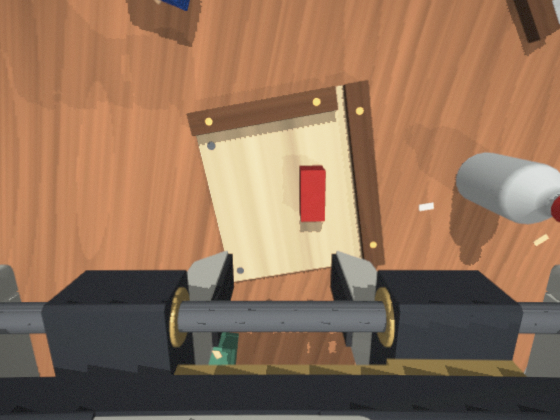

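The wrist view shows the offcut at pixel (313,193), clear of the far stop. The wrist measurements agree with the top ones to within 2 mm. Picking it now.

```bash
python3 - <<'E'
from h import *
q=quat(13.5)
manip.move_pose([568,23.4,120],q)
manip.move_straight([568,23.4,38],rate=120)
manip.move_gripper(20,25)
s=manip.read_state(); print('grip',s['gripper_width'],s['gripper_force'],s['t'])
manip.move_straight([568,23.4,130],rate=200)
manip.move_pose([441,-308,130],quat(13.5))
s=manip.read_state(); print('held',s['gripper_width'],s['t'],np.round(s['q'],2))
manip.move_straight([441,-308,33],rate=150)
manip.move_gripper(60)
manip.move_straight([441,-308,150],rate=250)
s,im,d=grab('wrist','w2'); print(s['t'])
manip.move_pose([465,331,250],quat(-23.8)); manip.move_gripper(90)
s,im,d=grab('wrist','w3');W=cloud('wrist',d,s)
for r in manip.masks_of('wrist','box')[:4]: print('box',round(r['p'],2),rect(W,r['mask']))
s,im,d=grab('top','t2');W=cloud('top',d,s)
for r in manip.masks_of('top','offcut_mid')[:2]: print('off',round(r['p'],2),rect(W,r['mask']))
print(manip.read_state()['t'])
cv2.imwrite('pics/c2.png',np.hstack([cv2.imread('pics/w3.png'),cv2.imread('pics/t2.png')])[:,:] if 0 else cv2.resize(np.hstack([cv2.imread('pics/w3.png'),cv2.imread('pics/t2.png')]),(800,300)))
E
```

```text
grip 28.083416400825772 25.00064581632614 6.525
held 27.957707209457745 8.4667 [ 0.1   0.46  0.56  1.95 -0.33  0.82  1.08]
10.6
box 0.97 (array([589.7, 365.9]), 75.1, 44.2, 22.82, np.float64(54.8))
box 0.97 (array([360.7, 201. ]), 76.6, 30.3, 23.14, np.float64(50.8))
box 0.71 (array([327.5, 358.5]), 96.5, 57.5, 78.7, np.float64(70.5))
box 0.57 (array([464.4, 330.3]), 95.4, 55.9, 66.42, np.float64(70.3))
off 0.82 (array([ 443.5, -306.3]), 60.1, 27.5, -77.15, np.float64(41.6))
13.85
```

View pics/c2.png

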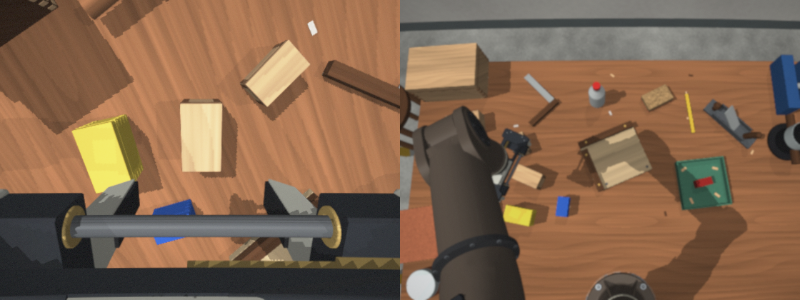

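The offcut is lying in the tray (top at z≈42, as expected) and the gripper is clear of it. The wrist crop shows the pale box at about (202,137), centred between the smaller pale box and the yellow one. Grasping it and carrying it to the jig.

```bash
cat >> h.py <<'E'
TH=22.8
ex=np.array([np.cos(np.radians(TH)),np.sin(np.radians(TH))]); ey=np.array([-ex[1],ex[0]])
far=np.array([625.9,49.1]); side=np.array([492.7,99.2])
CX=far@ex-12.5; CY=side@ey-12.5
def J(x,y,z): # jig_corner frame xy -> world, z world
    p=ex*(CX+x)+ey*(CY+y); return [float(p[0]),float(p[1]),float(z)]
def ft():
    s=manip.read_state(); f=np.array(s['ft_force']); m=np.array(s['torque'])
    p=np.array(s['ee_pos']); return s,np.array([f[:2]@ex,f[:2]@ey,f[2],m[2]]),np.array([p[:2]@ex-CX,p[:2]@ey-CY,p[2]])
E
python3 - <<'E'
from h import *
print('corner',J(0,0,15))
manip.move_pose([464.4,330.3,130],quat(-23.6))
manip.move_straight([464.4,330.3,42],rate=120)
manip.move_gripper(50,40)
s=manip.read_state(); print('grip',s['gripper_width'],s['gripper_force'],s['t'])
manip.move_straight([464.4,330.3,150],rate=200)
manip.move_pose(J(-40,-60,130),quat(TH))
manip.move_straight(J(-40,-60,63),rate=100)
manip.pause(.2)
s,f0,p=ft(); print(np.round(f0,2),np.round(p,1),s['gripper_width'])
z=63
while z>53:
    z-=1; manip.move_straight(J(-40,-60,z),rate=20)
    s,f,p=ft(); print(z,np.round(f,2))
    if f[2]-f0[2]>4: break
print(s['t'],np.round(p,2))
s,im,d=grab('wrist','w4')
for c in ('wrist',):
    W=cloud(c,d,s)
    for n in ('box','far_fence','side_fence'):
        for r in manip.masks_of(c,n)[:2]: print(n,round(r['p'],2),rect(W,r['mask']))
np.save('f0.npy',f0); print(manip.read_state()['t'])
E
```

```text
corner [581.3206932891834, 122.89321291789695, 15.0]
grip 55.81876488925067 39.99526262283325 15.925
[-0.17 -0.26 -1.43  0.01] [-39.5 -60.1  63.7] 55.87454381092842
62 [ 1.22  0.48 -1.94 -0.01]
61 [-0.26 -0.96 -2.27  0.  ]
60 [ 0.12  0.92 -2.04  0.01]
59 [-0.2  -0.36 -1.6  -0.02]
58 [ 0.83 -0.39 -2.86  0.04]
57 [-0.41  0.06 -0.05  0.01]
56 [-3.39  0.56 12.92 -0.  ]
20.525 [-39.86 -60.05  57.08]
box 0.93 (array([562.2,  64.9]), 68.4, 56.8, -67.01, np.float64(85.3))
far_fence 0.57 (array([613.1,  81.5]), 150.2, 25.8, -67.08, np.float64(33.3))
side_fence 0.66 (array([492.6,  98.9]), 163.7, 24.8, 22.84, np.float64(33.4))
20.725
```

View pics/w4.png

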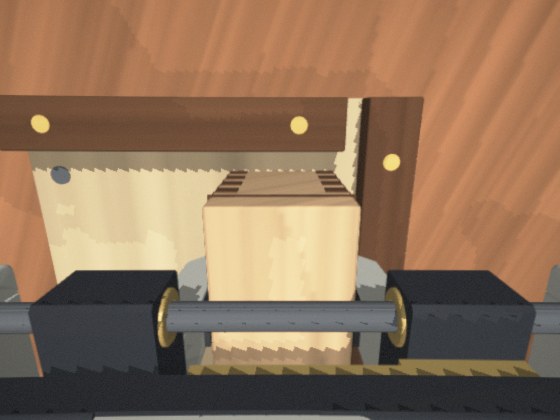

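The box stands on the board, aligned, with clear gaps to the far stop (right, column 365) and the side stop (top, row 150). Next I'll touch each stop in turn and check the moment for squareness.

```bash
python3 - <<'E'
from h import *
f0=np.load('f0.npy')
Z=56.7
def probe(x,y,ax,lim,th=TH,n=16):
    c=[x,y]
    for i in range(n):
        c[ax]+=1; manip.move_straight(J(*c,Z),quat(th),rate=30)
        s,f,p=ft(); f=f-f0
        if c[ax]>-(30,50)[ax]-1: print('ax',ax,c,np.round(f,2),np.round(p,2))
        if f[ax]<-lim: break
    return c,f
manip.move_straight(J(-40,-60,Z),rate=20)
c,f=probe(-40,-52,1,10) ; yc=c[1]
manip.move_straight(J(-40,yc-3,Z),rate=30)
manip.move_straight(J(-33,yc-3,Z),rate=30)
c,f=probe(-33,yc-3,0,14)
xc=c[0]
manip.pause(.2); s,f,p=ft(); print(np.round(f-f0,2),np.round(p,2),s['t'],xc,yc,s['gripper_width'])
E
```

```text
ax 1 [-40, -50] [ 0.13 -1.99  7.48  0.05] [-39.27 -50.2   57.11]
ax 1 [-40, -49] [ 0.29 -3.07  7.63  0.02] [-39.29 -49.33  57.13]
ax 1 [-40, -48] [ 0.31 -2.53  6.7   0.06] [-39.28 -48.37  57.12]
ax 1 [-40, -47] [ 0.6  -4.48  6.82  0.01] [-39.33 -47.73  57.14]
ax 1 [-40, -46] [ 0.18 -7.06  7.18 -0.03] [-39.39 -47.64  57.16]
ax 1 [-40, -45] [ 1.08 -9.62  5.33 -0.05] [-39.39 -47.54  57.26]
ax 1 [-40, -44] [  0.59 -11.55   6.21   0.02] [-39.44 -47.49  57.33]
[-1.571e+01 -1.430e+00  2.574e+01  2.000e-02] [-35.62 -47.68  57.19] 24.2583 -32 -44 55.632070567266936
```

Y contact came where it should (-47.7). In x the box dragged early, at -35.6, with 26 N of downward load, so it's pressing too hard on the board. I'll unload z and retry x.

```bash
python3 - <<'E'
from h import *
f0=np.load('f0.npy')
def show(c,w=''):
    s,f,p=ft(); f=f-f0; print(w,np.round(c,1),np.round(f,2),np.round(p,2),round(s['t'],1)); return f,p
Z=57.0
manip.move_straight(J(-38,-50,Z),rate=30); f,p=show([-38,-50,Z])
x=-38
for i in range(24):
    x+=1; 
    manip.move_straight(J(x,-50,Z),rate=30); f,p=show([x,-50,Z])
    if f[2]>8: Z+=min(1.5,(f[2]-5)/14)
    if f[2]<2: Z-=.3
    if f[0]<-16 : break
s=manip.read_state();print(s['gripper_width'])
from scipy.spatial.transform import Rotation as R
print(np.round(q2R(s['tcp_rot']),4), np.round(s['torque'],2))
E
```

```text
[-38. -50.  57.] [-2.79  0.95  8.99 -0.01] [-38.23 -49.32  57.1 ] 24.6
 [-37. -50.  57.] [-6.64  0.86 14.27 -0.03] [-38.   -49.37  57.13] 24.9
 [-36.  -50.   57.7] [-0.32  1.18  0.95 -0.01] [-36.09 -49.39  57.17] 25.1
 [-35.  -50.   57.4] [-1.42  0.55  1.89  0.01] [-35.16 -49.76  57.15] 25.4
 [-34.  -50.   57.1] [-3.75  1.58  8.16  0.02] [-34.31 -49.94  57.13] 25.6
 [-33.  -50.   57.3] [ 0.58  0.72 -0.27 -0.  ] [-32.57 -49.99  57.12] 25.9
 [-32. -50.  57.] [-3.44  1.42  7.13 -0.  ] [-32.31 -50.04  57.11] 26.1
 [-31. -50.  57.] [-3.48  1.28  6.7  -0.01] [-31.16 -50.11  57.11] 26.4
 [-30. -50.  57.] [-3.89  1.38  6.82 -0.01] [-30.26 -50.18  57.12] 26.6
 [-29. -50.  57.] [-2.99  1.31  7.44 -0.07] [-29.28 -50.16  57.11] 26.9
 [-28. -50.  57.] [-3.57  1.17  6.2  -0.05] [-28.29 -50.2   57.11] 27.1
 [-27. -50.  57.] [-4.08 -0.04  6.74 -0.03] [-27.31 -50.22  57.1 ] 27.4
 [-26. -50.  57.] [-6.48  1.88 11.72 -0.09] [-27.17 -50.19  57.16] 27.6
 [-25.  -50.   57.5] [-8.27  0.07  9.73 -0.27] [-27.07 -50.15  57.2 ] 27.9
 [-24.  -50.   57.8] [-10.54   1.28  10.34  -0.25] [-27.02 -50.16  57.27] 28.1
 [-23.  -50.   58.2] [-11.6    0.68   9.49  -0.24] [-26.95 -50.16  57.3 ] 28.4
 [-22.  -50.   58.5] [-14.51   1.26   9.46  -0.23] [-26.89 -50.13  57.36] 28.6
 [-21.  -50.   58.8] [-17.8    0.89  10.44  -0.18] [-26.84 -50.17  57.4 ] 28.9
55.867363871293186
[[-0.3858  0.9225 -0.0104]
 [ 0.9226  0.3858 -0.0026]
 [ 0.0016 -0.0106 -0.9999]] [-1.75  3.43 -0.17]
```

Touched the far stop at x≈-27.2, and the moment stayed bounded, so the face is nearly flush. A small yaw (-0.3°) and a tilt correction are needed. Now I'll ease off, press y, then press both, while levelling the tool.

```bash
cat >> h.py <<'E'
from scipy.spatial.transform import Rotation as R
def rq(r):
    q=r.as_quat(); return [float(q[3]),*map(float,q[:3])]
def qr(q): return R.from_quat([q[1],q[2],q[3],q[0]])
E
python3 - <<'E'
from h import *
f0=np.load('f0.npy'); nom=qr(quat(22.5)); cmd=nom
x,y,Z=-26.,-50.,57.3
def go(rate=30):
    global s,f,p,til
    manip.move_straight(J(x,y,Z),rq(cmd),rate=rate)
    s,f,p=ft(); f=f-f0
    til=(nom*qr(s['tcp_rot']).inv()).as_rotvec()
    print([round(v,1) for v in(x,y,Z)],np.round(f,2),np.round(p,2),'tilt° xj,yj,z',np.round(np.degrees([til[:2]@ex,til[:2]@ey,til[2]]),2),round(s['t'],1))
x=-28.5; go()
while y<-38:
    y+=1.5; go()
    if f[2]>9: Z+=.4
    if f[2]<4: Z-=.3
    if f[1]<-9: break
for i in range(14):
    if f[0]>-16: x+=1
    if f[1]>-16: y+=1
    Z+= .4 if f[2]>14 else (-.4 if f[2]<7 else 0)
    t=til.copy(); t[2]=0
    cmd=R.from_rotvec(t*.5)*cmd
    go()
    if f[0]<-16 and f[1]<-16 and np.linalg.norm(t)<.003: break
np.save('cmd.npy',np.r_[x,y,Z,cmd.as_quat()]); print(s['gripper_width'],s['gripper_force'])
E
```

```text
[-28.5, -50.0, 57.3] [ 0.33  0.85 -0.56 -0.04] [-28.07 -49.84  57.27] tilt° xj,yj,z [-0.    0.03 -0.02] 29.3
[-28.5, -48.5, 57.3] [ 0.31 -0.07 -0.24 -0.05] [-28.25 -48.2   57.27] tilt° xj,yj,z [-0.    0.01 -0.03] 29.5
[-28.5, -47.0, 57.0] [ 0.33 -2.9   0.75  0.12] [-28.35 -47.75  57.18] tilt° xj,yj,z [0.05 0.03 0.02] 29.8
[-28.5, -45.5, 56.7] [-0.58 -7.8   3.63  0.2 ] [-28.36 -47.65  57.26] tilt° xj,yj,z [0.14 0.06 0.07] 30.0
[-28.5, -44.0, 56.4] [ -1.17 -10.89   7.25   0.38] [-28.39 -47.55  57.29] tilt° xj,yj,z [0.22 0.08 0.12] 30.3
[-27.5, -43.0, 56.4] [ -5.37 -13.09   8.34   0.63] [-28.34 -47.56  57.22] tilt° xj,yj,z [ 0.16 -0.04  0.16] 30.5
[-26.5, -42.0, 56.4] [ -8.18 -16.16  10.58   0.79] [-28.25 -47.55  57.22] tilt° xj,yj,z [ 0.13 -0.09  0.19] 30.8
[-25.5, -42.0, 56.4] [-12.09 -16.11  13.7    0.78] [-28.24 -47.6   57.19] tilt° xj,yj,z [ 0.05 -0.14  0.21] 31.0
[-24.5, -42.0, 56.4] [-15.17 -15.7   18.12   0.82] [-28.18 -47.62  57.15] tilt° xj,yj,z [ 0.01 -0.17  0.21] 31.3
[-23.5, -41.0, 56.8] [-15.71 -18.21  15.28   1.03] [-28.17 -47.55  57.2 ] tilt° xj,yj,z [ 0.06 -0.17  0.24] 31.5
[-22.5, -41.0, 57.2] [-15.43 -19.89  11.75   1.08] [-27.37 -47.56  57.22] tilt° xj,yj,z [ 0.03 -0.12  0.24] 31.8
[-21.5, -41.0, 57.2] [-17.93 -19.02  15.46   1.14] [-27.19 -47.57  57.17] tilt° xj,yj,z [-0.   -0.14  0.24] 32.0
55.879860810157304 40.08209824562073
```

The push on the side stop stuck by friction until the end, and the tool yaw sagged to about 22.26° (moment 1.1 N·m). I'll ease y, press x with yaw servoed to about 22.65°, then bring y up again.

```bash
cat > press.py <<'E'
from h import *
f0=np.load('f0.npy'); nom=qr(quat(22.65)); c=np.load('cmd.npy'); x,y,Z=c[:3]; cmd=R.from_quat(c[3:])
def go(rate=30):
    global s,f,p,til
    manip.move_straight(J(x,y,Z),rq(cmd),rate=rate)
    s,f,p=ft(); f=f-f0
    til=(nom*qr(s['tcp_rot']).inv()).as_rotvec()
    print([round(float(v),1) for v in(x,y,Z)],np.round(f,2),np.round(p,2),'tilt',np.round(np.degrees([til[:2]@ex,til[:2]@ey,til[2]]),2),round(s['t'],1))
def servo(fx,fy,n,tol=1.5):
    global x,y,Z,cmd
    for i in range(n):
        x+=np.clip((f[0]+fx)/3,-1.5,1.5); y+=np.clip((f[1]+fy)/3,-1.5,1.5); Z+=np.clip((f[2]-10)/25,-.4,.4)
        cmd=R.from_rotvec(til*.5)*cmd; go()
        if abs(f[0]+fx)<tol and abs(f[1]+fy)<tol and np.degrees(np.abs(til)).max()<.1: break
E
python3 - <<'E'
from press import *
import press as P
P.y-=9; P.x-=6; P.go()          # ease off both
P.servo(4,3,6)
P.servo(16,3,7)
P.servo(18,18,9)
np.save('cmd.npy',np.r_[P.x,P.y,P.Z,P.cmd.as_quat()])
s,im,d=grab('wrist','w5'); print(s['gripper_width'],manip.read_state()['t'])
s,im,d=grab('top'); cv2.imwrite('pics/t5.png',cv2.resize(im[150:290,220:400,::-1],None,fx=4,fy=4))
E
```

```text
[-27.5, -50.0, 57.2] [-3.48  0.35  7.72 -0.12] [-27.7  -49.79  57.37] tilt [-0.34  0.29  0.15] 32.5
[-27.3, -48.9, 57.1] [-2.3  -0.4   7.4   0.03] [-27.33 -48.82  57.16] tilt [-0.14  0.16  0.05] 32.8
[-26.8, -48.0, 57.0] [-2.58 -3.5   7.65  0.15] [-27.21 -48.67  57.12] tilt [-0.04  0.05  0.05] 33.0
[-25.3, -48.2, 56.9] [-9.95 -1.62 14.7   0.24] [-27.1  -48.69  57.14] tilt [-0.06 -0.11  0.04] 33.3
[-23.8, -47.7, 57.1] [-14.67  -2.48  19.3    0.29] [-27.06 -48.7   57.16] tilt [-0.03 -0.19  0.06] 33.5
[-23.3, -47.6, 57.5] [-14.89  -2.52  15.15   0.24] [-27.1  -48.7   57.15] tilt [-0.01 -0.15  0.05] 33.8
[-22.9, -47.4, 57.7] [-14.    -3.94  13.64   0.2 ] [-27.11 -48.7   57.13] tilt [-0.   -0.11  0.05] 34.0
[-22.3, -47.7, 57.8] [-16.47  -3.    15.06   0.08] [-27.07 -48.71  57.16] tilt [-0.04 -0.13  0.03] 34.3
[-22.4, -47.7, 58.0] [-14.77  -3.7   11.88   0.03] [-27.08 -48.7   57.14] tilt [-0.01 -0.05  0.01] 34.5
[-21.4, -46.2, 58.1] [-18.63  -7.69  13.97   0.25] [-27.07 -48.61  57.15] tilt [ 0.07 -0.11  0.06] 34.8
[-21.6, -44.7, 58.3] [-16.68  -9.97  10.31   0.19] [-27.09 -47.78  57.22] tilt [ 0.09 -0.03  0.05] 35.0
[-21.1, -43.2, 58.3] [-17.97 -12.7   11.26   0.34] [-27.1  -47.54  57.21] tilt [ 0.12 -0.04  0.08] 35.3
[-21.1, -41.7, 58.3] [-17.52 -16.6    8.94   0.44] [-27.07 -47.45  57.3 ] tilt [0.15 0.   0.08] 35.5
[-21.0, -41.2, 58.3] [-18.11 -18.39  10.1    0.35] [-27.09 -47.41  57.25] tilt [ 0.1  -0.01  0.07] 35.8
55.9375786861978 35.85
```

View pics/w5.png

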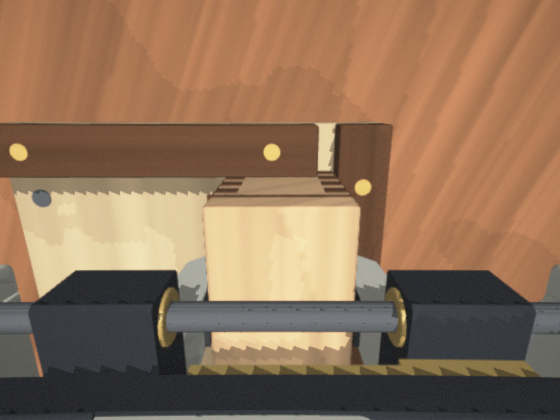

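The box sits in the corner: its far face is at the far stop (column ~357) and its end is at the side stop (row ~178), with only the glue gap visible. I'll firm up the grip and the press, then hand in if it holds steady.

```bash
python3 - <<'E'
from press import *
import press as P
manip.move_gripper(50,60)
P.nom=qr(quat(22.75)); P.go()
P.servo(24,24,8,2)
manip.pause(.8); s,f,p=ft(); print(np.round(f-f0,2),np.round(p,2),s['gripper_width'],s['t'])
np.save('cmd.npy',np.r_[P.x,P.y,P.Z,P.cmd.as_quat()])
s,im,d=grab('scene'); cv2.imwrite('pics/s6.png',cv2.resize(im[150:310,100:340,::-1],None,fx=3.3,fy=3.3))
E
```

```text
[-21.0, -41.2, 58.3] [-18.42 -18.05  10.46   0.35] [-27.11 -47.44  57.26] tilt [ 0.1  -0.01  0.17] 36.4
[-19.5, -39.7, 58.3] [-23.49 -21.96  13.48   0.37] [-27.03 -47.36  57.29] tilt [ 0.11 -0.12  0.17] 36.6
[-19.3, -39.1, 58.4] [-22.85 -22.87  11.27   0.18] [-27.03 -47.34  57.3 ] tilt [ 0.09 -0.07  0.13] 36.9
[-18.9, -38.7, 58.5] [-23.68 -24.25  12.88  -0.03] [-27.05 -47.36  57.28] tilt [ 0.06 -0.07  0.11] 37.1
[-18.8, -38.8, 58.6] [-23.38 -23.29  11.52  -0.24] [-27.06 -47.36  57.29] tilt [ 0.02 -0.05  0.07] 37.4
[-23.49 -23.6   11.52  -0.2 ] [-27.01 -47.34  57.3 ] 55.59134174732718 38.1667
```

View pics/s6.png

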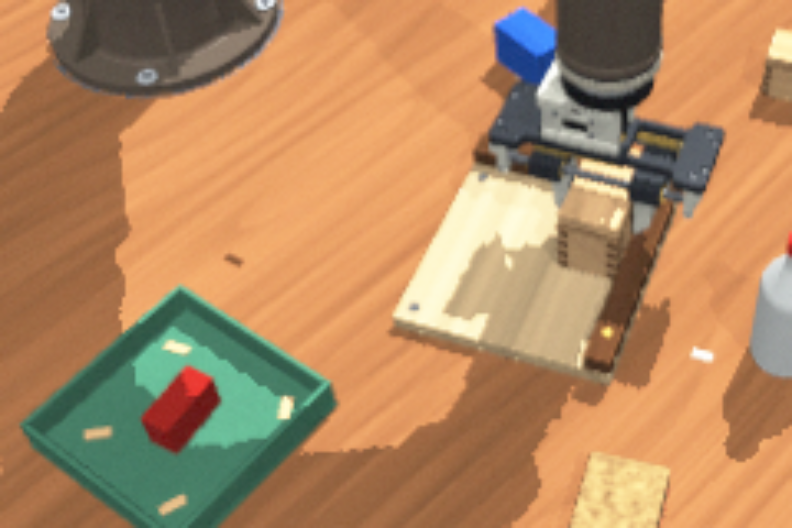

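The offcut is in the tray (180,408), the box is flush in the corner (590,230), and the press is steady at about 23 N on each stop with almost no moment. Handing in.

```bash
python3 -c "
from rig import manip
print(manip.finish_job())"
```

```text
the job is handed in; nothing more can be done
None
```

I handed the job in at about 38 s: the red offcut is in the green tray, and the larger pale box is upright in the jig corner, flush by sensor and camera, still held against both stops at about 23 N each.

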